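# Fetch the standards strip from behind the reagent bottles and load it in the autosampler

### The arm

A 6-joint arm with a two-finger parallel gripper is mounted at the origin on the work surface. World frame = base frame: x ahead of the robot, y to its left, z up, the work surface at z = 0. Lengths are in m, angles in rad, forces in N, time in s.
With the tool pointing down it reaches from about 0.35 to 0.85 m from the base axis. Payload 8.1 kg.
Tool frame: the origin (TCP) lies on the centre line of the jaws, within the pads' length; the fingertips stand 17 mm ahead of it and the grasp point (between the pads) lies 2 mm behind it; z points along the fingers, y is the line along which they close (so a half turn about z gives the same grasp; the last joint's range is limited). The gripper opens to 93 mm and grips with 3 to 60 N. Pads are 15 mm wide; open, the fingers measure 128 mm over their backs; the gripper's body (75 mm by 188 mm) begins 65 mm behind the grasp point.
Start: joints at [1.214, 0.13, 1.488, -0, 1.523, -0.085], TCP at [0.161, 0.578, 0.236] pointing down, gripper open.
Joint ranges: [-2.96, 2.96], [-0.89, 2.26], [0.02, 2.5], [-1.34, 4.48], [0, 2.73], [-2.66, 2.66]. Speed limits (rad/s): [2.39, 2.39, 2.79, 3.14, 3.14, 3.14].

### API

Orientations are given as a rotation vector (axis times angle).
In Python, from plant import status, eyes, robot gives the robot as it stands. The module is installed in compiled form; this text tells all that it offers.
- The arm moves only by the tool servo_tool, never from a script. Its argument "plan" is text: rows parted by semicolons, each of 4 numbers parted by spaces: the shift along the tool's x, y, z in m, then the turn about the tool's z in degrees. A call has 1 to 12 rows; each row is the pose to reach, as a shift and turn from the pose commanded when the call began, along the tool's axes at that moment; what a row does not reach only later rows make up. A row lasts 1/12 s, in which the tool goes at most 41.7 mm and 7.16 degrees, less where a joint would pass 70% of its speed; a pose out of reach is approached as far as the arm can. A call with a gripper value outside its range is refused whole. "grip" is the closure, from -1 (fully open) to 1 (shut), set as the call begins (left out, the last holds). The fingers move at their own pace and stop on an object; "grip_force" is the grip in N (left out, the last holds). Time passes only in rows, so rows that repeat a pose let the fingers close. It gives the time, the measured TCP pose, the force, the opening and the grip force at its end, in the units of the state.
- status.read_state(): the state, without advancing time (a new reading comes with each control period).
- eyes.read_camera(name): name is "scene" or "top" or "wrist"; returns a dict with "image" (384x512x3 uint8, blue, green, red), "fovy" (degrees; the focal length in pixels is half the picture's height over the tangent of half this angle, whatever the lens; pixels are square), "cx", "cy" (the principal point, pixels), "k1" (the pictures are not rectified: a ray, as slopes to the right and down, at radius r is drawn at 1 + k1 r^2 times it, then the intrinsics apply), "world_from_camera" (4x4, takes a point from camera to world coordinates); the wrist camera has in their place "hand_eye" (4x4, takes a point from camera to tool coordinates, whose origin is the TCP and whose axes are the flange's). Camera axes: x right, y down, z forward; pixel columns grow to the right and rows downward; lengths in m; the calibration is good to about 2 mm. A picture is of the moment at which its call begins: read the wrist's pose just before it. There is no depth.
- robot.close_job(): hands the job in; it is judged then, once.
The state is a dict: "t": time; "q": joint angles; "dq": joint speeds; "joint_torque": joint torques, N m; "tool_pos": TCP position; "orientation": TCP orientation; "force": force on the tool from outside, world axes, zero at the start; "wrist_torque": the same for the moment, N m; "opening": finger opening in m; "gripper_force": force on a finger pad.
Only numpy, scipy, OpenCV 4.12 (cv2) and the standard library are available. Lean on these libraries where they do the work, as an engineer would, in place of code of your own. Each camera call takes 0.05 s, during which the arm holds its last target. There are 200 camera calls.

### The job

The strip of standards stands at the back of the white reagent tray, behind three reagent bottles. First move all three bottles out of the way into the empty grey spill tray at the side, then lift the strip out and set it down in the free lane of the autosampler's feeder, and after that put every bottle back upright in the very bay of the reagent tray that it came from. Keep the bottles and the strip upright throughout, and do not shove or knock over the vial, the strip already loaded or the empty sample cup.

Things in the scene. Friction and masses are not known exactly. Their poses are not given: they have to be found in the camera images.
- round_bottle: Wide round amber reagent bottle with a paper label, 66 mm in diameter up to 126 mm, then a neck; widest blue screw cap of the three, 54 mm in diameter, from 147 to 175 mm above the base. 0.25 to 0.47 kg. Origin: centre of the underside; z up. Lift it by the cap from above.
- square_bottle: Square amber reagent bottle with a paper label, 58 x 58 mm up to 128 mm, then a neck; blue screw cap 40 mm in diameter, from 148 to 176 mm above the base. 0.25 to 0.47 kg. Origin: centre of the underside; x and y along its flat sides, z up. Lift it by the cap from above.
- slim_bottle: Slim tall round amber reagent bottle with a paper label, 52 mm in diameter up to 150 mm, then a neck; narrow blue screw cap 30 mm in diameter, from 172 to 200 mm above the base. 0.21 to 0.39 kg. Origin: centre of the underside; z up. Lift it by the cap from above.
- standards_strip: White strip with four grey-capped cups fixed in it, 200 (its x) x 44 (y) mm, body 40 mm tall, cups to 61 mm; starts in the back channel of the reagent tray, behind the bottles. Upright handle tab at mid-length, 10 mm thick (y), 36 mm long (x), from 38 to 72 mm up; next cups begin 25 mm from its centre. Either way round is the same. 0.2-0.36 kg. Origin: centre of the underside; z up.
- reagent_tray: Fixed white divided tray, 147 (x) x 308 (y) mm, floor 6 mm. Front row (-x, nearer the robot): three bottle bays 84 (x) x 83 (y) mm, centres x=-28.5, y=-109.5, -23.5, 62.5 mm, a bottle in each, any order; vial bay at y=129. Back row: channel along y, 54 mm wide, centre x=43.5. Walls 3 mm thick: dividers 18, front, sides and middle 22, back 30 mm high. Origin: centre of the underside.
- spill_tray: Fixed grey open spill tray left or right of the reagent tray, the side area for the bottles: 280 (x) x 116 (y) mm outside, walls 4 mm thick, 22 mm high, floor 4 mm above the bench, empty at the start; three bottles fit in a row along x, e.g. at x=-84, 0, 84 mm. Origin: centre of the underside, on the bench.
- feeder: Fixed autosampler feeder on the other side: black deck 250 (x) x 150 (y) mm, top 12 mm above the bench; two lanes along x, 62 mm wide, between rails 28 mm high; stop at x=119 mm. Free lane: y=+34 mm (strip's centre goes to x=0, y=34, z=12); the lane at y=-34 holds a strip. White housing 105 mm high, column to 180, at x=125 to 215. Origin: centre of the underside; x away from the robot.
- vial: Bystander: small capped glass vial, 26 mm in diameter, 54 mm tall, in the narrow end bay of the reagent tray. Origin: centre of the underside.
- loaded_strip: Bystander: strip of the same make, already in the other lane of the feeder (y = -34 mm of the feeder), its x along the lane. Origin: centre of the underside.
- sample_cup: Bystander: empty clear sample cup, 52 mm in diameter at the rim, 65 mm tall, on the bench between the robot and the reagent tray. Origin: centre of the underside.
Mind the look-alikes: they are no part of the job. What is shaped like the square_bottle but turquoise is not meant. What is shaped like the standards_strip but turquoise is not meant.

How it is judged:
On the way, in this order (a step that is already met when the one before it is completed fails the run):
1. all three bottles stand upright in the spill tray, with the strip still in its channel (x of round_bottle in the frame of spill_tray between -0.125 and 0.125 m and y of round_bottle in the frame of spill_tray between -0.045 and 0.045 m and z of each of round_bottle, square_bottle, slim_bottle in the frame of spill_tray below 0.009 m and angle between each of round_bottle, square_bottle, slim_bottle's own z axis and vertical below 0.08 rad and linear speed of each of round_bottle, square_bottle, slim_bottle below 0.03 m/s and x of square_bottle in the frame of spill_tray between -0.125 and 0.125 m and y of square_bottle in the frame of spill_tray between -0.045 and 0.045 m and x of slim_bottle in the frame of spill_tray between -0.125 and 0.125 m and y of slim_bottle in the frame of spill_tray between -0.045 and 0.045 m and distance of standards_strip from where it was at the start of the episode below 0.025 m), for 0.2 s.
2. the strip lies flat in the free lane of the feeder (x of standards_strip in the frame of feeder between -0.025 and 0.025 m and y of standards_strip in the frame of feeder between 0.022 and 0.046 m and z of standards_strip in the frame of feeder below 0.016 m and angle between standards_strip's own z axis and vertical below 0.05 rad and angle between the x axis of standards_strip and the x axis of feeder, either way round below 0.12 rad and linear speed of standards_strip below 0.03 m/s), for 0.2 s.
At the end, for the whole second after the job is handed in: Each bottle is upright (3.4 deg) on the floor of its own bay, within 30 mm of where it stood at the start; the strip is flat on the deck in the feeder's free lane, parallel to it (7 deg), its centre within 25 mm of the lane's middle along it and 12 mm across; all at rest (all of step 2 and distance of each of round_bottle, square_bottle, slim_bottle from where it was at the start of the episode below 0.03 m and height (world z) of each of round_bottle, square_bottle, slim_bottle below 0.01 m and angle between each of round_bottle, square_bottle, slim_bottle's own z axis and vertical below 0.06 rad and linear speed of each of round_bottle, square_bottle, slim_bottle below 0.02 m/s); the robot touches nothing.
It fails at once if a bottle or the standards strip is tipped by 30 degrees or more (angle between any of round_bottle, square_bottle, slim_bottle, standards_strip's own z axis and vertical above 0.52 rad).
It fails at once if the vial is pushed more than 20 mm from its place or knocked over (distance of vial from where it was at the start of the episode above 0.02 m or angle between vial's own z axis and vertical above 0.5 rad).
It fails at once if the strip already loaded is pushed more than 20 mm from its place or knocked over (distance of loaded_strip from where it was at the start of the episode above 0.02 m or angle between loaded_strip's own z axis and vertical above 0.5 rad).
It fails at once if the empty sample cup is pushed more than 20 mm from its place or knocked over (distance of sample_cup from where it was at the start of the episode above 0.02 m or angle between sample_cup's own z axis and vertical above 0.5 rad).
It also fails if it takes over 144 s, if anything falls off the work surface, if the arm or the gripper's body presses on something with over 40 N, if the wrist force passes 120 N, or if a joint passes its speed limit or range.

## Working session

There is one attempt and no reset: what is moved stays moved. The work goes in short steps, Python scripts to look and compute and a tool call to move; the robot and the scene stay as the last step left them, time stands still between calls to the robot, and variables do not carry over. Pictures are saved under pics/ and viewed, at most 14 in all, crops included, and the job is handed in when it is done.

Besides the shell and the picture viewer there is one more tool, called after "Request:" in YAML: its name, and indented under it one key for each argument. servo_tool: Moves the arm, as the interface text tells. Its arguments: {"type":"object","properties":{"plan":{"type":"string"},"grip":{"type":"number"},"grip_force":{"type":"number"}},"required":["plan"]}

```bash
mkdir -p pics
cat > h.py <<'E'
import numpy as np, cv2
from scipy.spatial.transform import Rotation as R
from plant import status, eyes, robot
def cam(name):
    s=status.read_state(); c=eyes.read_camera(name)
    if name=='wrist':
        T=np.eye(4);T[:3,:3]=R.from_rotvec(s['orientation']).as_matrix();T[:3,3]=s['tool_pos']
        c['world_from_camera']=T@np.array(c['hand_eye'])
    return c
def K(c):
    f=192/np.tan(np.radians(c['fovy'])/2); return np.array([[f,0,c['cx']],[0,f,c['cy']],[0,0,1.]]),np.array([c['k1'],0,0,0,0.])
def pix2w(c,uv,z):
    k,d=K(c); p=cv2.undistortPoints(np.array(uv,float).reshape(-1,1,2),k,d)[:,0]
    W=np.array(c['world_from_camera']); r=np.c_[p,np.ones(len(p))]@W[:3,:3].T; o=W[:3,3]
    return o+r*((np.ravel(z)-o[2])/r[:,2])[:,None]
def w2pix(c,P):
    k,d=K(c); M=np.linalg.inv(np.array(c['world_from_camera']))
    return cv2.projectPoints(np.array(P,float).reshape(-1,1,3),cv2.Rodrigues(M[:3,:3])[0],M[:3,3],k,d)[0][:,0]
E
python3 - <<'E'
from h import *
import pickle
print(status.read_state())
for n in ['top','scene']:
    c=cam(n); pickle.dump(c,open(n+'.pkl','wb'))
    cv2.imwrite(f'pics/{n}0.png',cv2.resize(c['image'],(800,600),interpolation=cv2.INTER_CUBIC))
    print(n,c['fovy'],c['k1'],np.round(c['world_from_camera'],3).tolist())
E
```

```text
{'t': 0.0, 'q': array([ 1.21358732e+00,  1.31163739e-01,  1.48924535e+00, -1.18367107e-05,
        1.52300165e+00, -8.54050900e-02]), 'dq': array([-0.00029088,  0.0004199 ,  0.00018785, -0.00037751,  0.00148605,
       -0.00082725]), 'joint_torque': array([ 1.57882510e-03, -5.59817863e+01, -4.91778553e+01,  7.69074541e-02,
        3.42789735e-02, -6.83299118e-05]), 'tool_pos': array([0.16088225, 0.57748116, 0.23460452]), 'orientation': array([-4.25581988e-01, -3.11224063e+00,  2.78992064e-03]), 'force': array([-0.00816316,  0.07165856, -0.08225623]), 'wrist_torque': array([-0.02996954,  0.01162833, -0.01648414]), 'gripper_force': 0.0, 'opening': 0.09271790982323809}
top 54.87388587587538 0.03533483916420356 [[0.024, -0.997, 0.079, 0.384], [-1.0, -0.022, 0.02, -0.027], [-0.018, -0.079, -0.997, 0.948], [0.0, 0.0, 0.0, 1.0]]
scene 56.66667481099047 -0.08731524732138894 [[-0.321, 0.579, -0.749, 1.18], [0.947, 0.19, -0.258, 0.227], [-0.007, -0.792, -0.61, 0.61], [0.0, 0.0, 0.0, 1.0]]
```

View pics/top0.png

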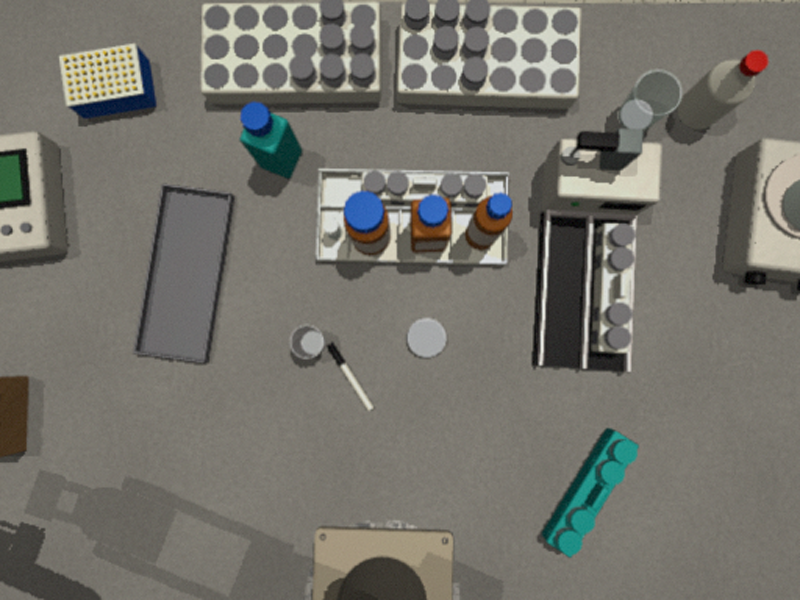

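View pics/scene0.png

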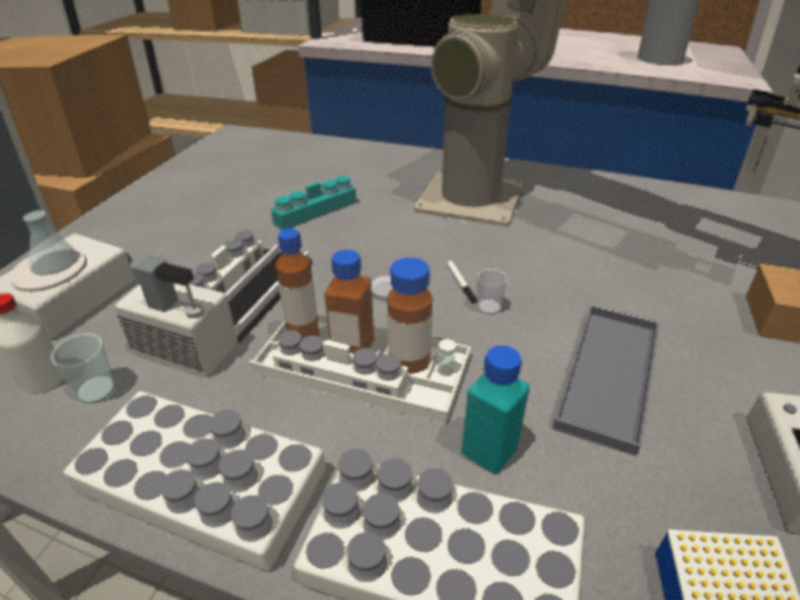

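The top view shows the round bottle's cap at (366,212), the square one at (433,210) and the slim one at (500,206). The spill tray is on the left, centred near (185,275), and the feeder is on the right with its free lane at (565,290). The strip is in the channel, with its tab at (424,183). Two look-alikes are turquoise and not meant: the bottle at (270,140) and the strip at (590,495). I'll confirm this in a crop and measure.

Run:
```python
from h import *
import pickle
from scipy.optimize import least_squares
C={n:pickle.load(open(n+'.pkl','rb')) for n in ['top','scene']}
im=C['top']['image']
cv2.imwrite('pics/crop.png',cv2.resize(im[100:240,195:415],None,fx=3.6,fy=3.6,interpolation=cv2.INTER_CUBIC))
# blue cap blobs
blobs={}
for n,c in C.items():
    h=cv2.cvtColor(c['image'],cv2.COLOR_BGR2HSV)
    m=cv2.inRange(h,(104,150,60),(122,255,255))
    k,l,s,ce=cv2.connectedComponentsWithStats(m)
    blobs[n]=[(s[i],np.round(ce[i],1)) for i in range(1,k) if s[i][4]>60]
    for b in blobs[n]: print(n,b[0],b[1])
spec={'round':(.054,.147,.175),'square':(.040,.148,.176),'slim':(.030,.172,.200)}
px={'round':((366,212),(409,275)),'square':((433,210),(346,265)),'slim':((500,206),(290,241))}
a=np.linspace(0,2*np.pi,48)
def cent(c,xy,sp,zb):
    d,z0,z1=sp
    P=np.r_[[[xy[0]+d/2*np.cos(t),xy[1]+d/2*np.sin(t),zb+z] for z in(z0,z1) for t in a]]
    h=cv2.convexHull(w2pix(c,P).astype(np.float32)); M=cv2.moments(h); return np.array([M['m10'],M['m01']])/M['m00']
for k,sp in spec.items():
    t=[]
    for i,n in enumerate(['top','scene']):
        p=np.array(px[k][i])*.64
        t.append(min((b[1] for b in blobs[n]),key=lambda q:np.linalg.norm(q-p)))
    for use in (['top'],['top','scene']):
        f=lambda x:np.concatenate([cent(C[n],x,sp,.006)-t[i] for i,n in enumerate(['top','scene']) if n in use])
        r=least_squares(f,[.5,0]); print(k,use,np.round(r.x,4),np.round(r.fun,1))
q=lambda L:np.array(L)*.64
r=lambda L,z:np.round(pix2w(C['top'],q(L),z)[:,:2],3).tolist()
print('reag',r([(318,170),(508,173),(507,265),(316,263)],[.03,.03,.022,.022]))
print('spill',r([(165,186),(233,194),(207,362),(137,355)],.022))
print('feeder rails',r([(544,212),(537,366),(590,215),(585,368),(636,222),(630,371)],.028))
print('tab',r([(424,183)],.072))
```

```text
top [ 89  32  10  35 168] [93.6 50.2]
top [154  65  20  22 296] [163.5  74.7]
top [220 123  26  26 502] [232.6 135. ]
top [268 125  18  20 274] [276.6 134.5]
top [312 124  15  16 181] [319.1 131.3]
scene [227  50  57  31 494] [258.8  62.3]
scene [ 325   51  157   69 6686] [403.1  86. ]
scene [179 145  12  17 137] [184.2 152.5]
scene [213 160  17  18 212] [220.5 167.6]
scene [250 165  24  22 367] [261.2 174.7]
scene [311 222  22  24 441] [321.2 233.2]
scene [420 344  16  40 341] [427.2 365.8]
round ['top'] [0.5779 0.032 ] [0. 0.]
round ['top', 'scene'] [0.5769 0.0323] [-0.1  0.5 -0.3  0.8]
square ['top'] [ 0.5807 -0.062 ] [0. 0.]
square ['top', 'scene'] [ 0.5797 -0.0619] [-0.   0.5 -0.1  0.5]
slim ['top'] [ 0.583  -0.1484] [-0. -0.]
slim ['top', 'scene'] [ 0.5821 -0.1482] [-0.1  0.4 -0.1  0.8]
reag [[0.679, 0.118], [0.679, -0.189], [0.531, -0.191], [0.527, 0.118]]
spill [[0.649, 0.369], [0.638, 0.257], [0.364, 0.287], [0.373, 0.399]]
feeder rails [[0.617, -0.248], [0.37, -0.238], [0.613, -0.321], [0.369, -0.312], [0.603, -0.393], [0.366, -0.382]]
tab [[0.648, -0.053]]
```

View pics/crop.png

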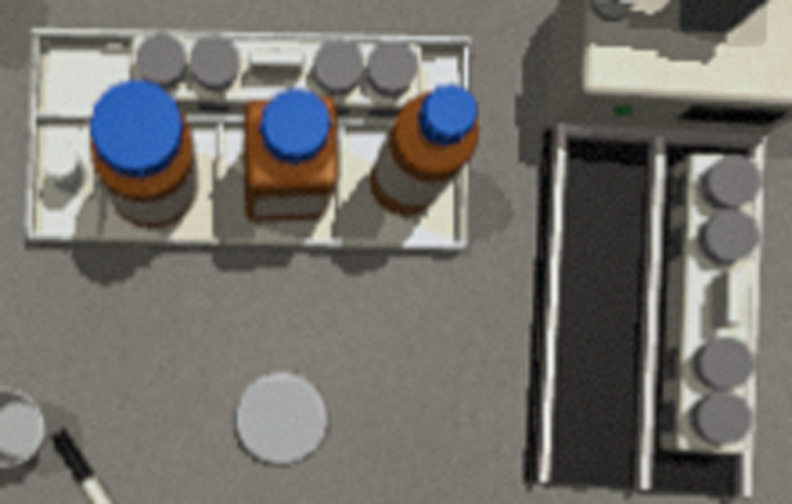

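The crop confirms the three amber bottles (caps at (137,125), (297,125) and (448,112)). It also shows the white strip with its tab at (277,60) behind them. Now moving to above the round bottle, turning so the jaws close along world x.

Request:
servo_tool:
  plan: "-0.03 -0.022 -0.02 7; -0.07 -0.05 -0.04 14; -0.11 -0.08 -0.07 21; -0.15 -0.11 -0.07 28; -0.19 -0.14 -0.07 35; -0.22 -0.17 -0.07 42; -0.25 -0.195 -0.07 49; -0.28 -0.22 -0.07 56; -0.31 -0.24 -0.07 63; -0.34 -0.265 -0.07 70; -0.37 -0.285 -0.07 74.5; -0.40 -0.30 -0.07 74.5"
  grip: -0.6

```text
t: 1.1
tool_pos: [0.4559, 0.1903, 0.3056]
orientation: [2.229, 2.214, 0.0]
force: [-0.4, 1.4, 0.4]
opening: 0.0745
gripper_force: 0.0
```

```bash
cat > st.py <<'E'
import sys
from h import *
s=status.read_state(); M=R.from_rotvec(s['orientation']).as_matrix()
print('t',round(s['t'],2),'pos',np.round(s['tool_pos'],4),'yaw_y',round(np.degrees(np.arctan2(M[1,1],M[0,1])),1),'zax',np.round(M[:,2],3),'F',np.round(s['force'],1),'op',round(s['opening'],4),'gf',round(s['gripper_force'],1))
if len(sys.argv)>3:
    print('shift',np.round(M.T@(np.array(sys.argv[1:4],float)-s['tool_pos']),4))
E
python3 st.py .577 .0325 .30
```

```text
t 1.1 pos [0.4559 0.1903 0.3056] yaw_y -0.4 zax [ 0.  0. -1.] F [-0.4  1.4  0.4] op 0.0745 gf 0.0
shift [-0.157   0.1222  0.0056]
```

Request:
servo_tool:
  plan: "-0.03 0.022 0 -0.4; -0.065 0.048 0 -0.4; -0.1 0.074 0 -0.4; -0.13 0.096 0 -0.4; -0.145 0.107 0 -0.4; -0.150 0.111 0 -0.4; -0.150 0.111 0 -0.4; -0.150 0.111 0 -0.4"

```text
t: 1.77
tool_pos: [0.5657, 0.0428, 0.3052]
orientation: [-2.214, -2.227, 0.001]
force: [-0.1, -0.0, 0.4]
opening: 0.0745
gripper_force: 0.0
```

```bash
python3 - <<'E'
from h import *
c=cam('wrist'); cv2.imwrite('pics/w1.png',c['image'])
h=cv2.cvtColor(c['image'],cv2.COLOR_BGR2HSV)
k,l,s,ce=cv2.connectedComponentsWithStats(cv2.inRange(h,(104,150,60),(122,255,255)))
for i in range(1,k):
    if s[i][4]>150: print(s[i],ce[i],pix2w(c,[ce[i]],.181)[0])
E
python3 st.py .577 .0325 .167
```

```text
[ 376   17   51   50 1919] [401.72433559  41.96612819] [0.69944014 0.18398812 0.181     ]
[ 240  170   53   53 2036] [265.22691552 196.30157171] [0.5770949  0.03607194 0.181     ]
[251 253  33  27 757] [266.51254954 267.5006605 ] [ 0.58002123 -0.04793507  0.181     ]
[255 329  25  11 197] [267.41116751 334.56852792] [ 0.58297509 -0.14202297  0.181     ]
t 1.82 pos [0.5656 0.0434 0.3055] yaw_y 0.4 zax [-0.001  0.    -1.   ] F [-0.1  0.3 -0. ] op 0.0744 gf 0.0
shift [-0.011   0.0114  0.1385]
```

View pics/w1.png

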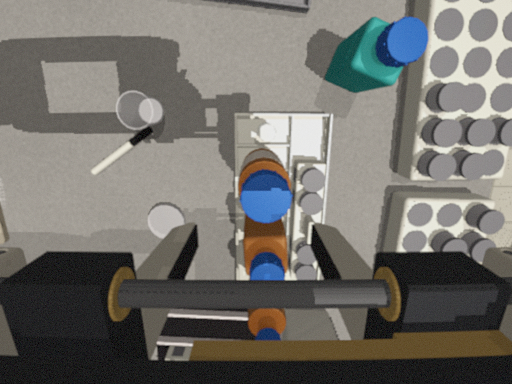

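The wrist view shows the round cap at (265,196) between the fingers' lines, and its x agrees at 0.577. Descending on it.

Request:
servo_tool:
  plan: "-0.005 0.006 0.01 0.4; -0.010 0.0115 0.03 0.4; -0.010 0.0115 0.06 0.4; -0.010 0.0115 0.085 0.4; -0.010 0.0115 0.11 0.4; -0.010 0.0115 0.125 0.4; -0.010 0.0115 0.134 0.4; -0.010 0.0115 0.138 0.4; -0.010 0.0115 0.138 0.4; -0.010 0.0115 0.138 0.4"

```text
t: 2.65
tool_pos: [0.5783, 0.0327, 0.1687]
orientation: [2.222, 2.22, 0.002]
force: [0.3, 0.0, 0.1]
opening: 0.0742
gripper_force: 0.0
```

Request:
servo_tool:
  plan: "0 0 0 0; 0 0 0 0; 0 0 0 0; 0 0 0 0; 0 0 0 0; 0 0 0 0"
  grip: 1
  grip_force: 35

```text
t: 3.15
tool_pos: [0.5782, 0.0323, 0.1684]
orientation: [2.222, 2.219, 0.001]
force: [-0.7, 0.2, 4.2]
opening: 0.0533
gripper_force: 35.0
```

Request:
servo_tool:
  plan: "0 0 -0.01 0; 0 0 -0.025 0; 0 0 -0.045 0; 0 0 -0.065 0; 0 0 -0.085 0; 0 0 -0.095 0; 0 0 -0.1 0; 0 0 -0.1 0"

```text
t: 3.82
tool_pos: [0.5781, 0.0323, 0.2685]
orientation: [2.222, 2.219, 0.001]
force: [-0.5, -0.2, -4.4]
opening: 0.0537
gripper_force: 35.0
```

Request:
servo_tool:
  plan: "0.01 0 0 0; 0.03 0.001 0 0; 0.06 0.002 0 0; 0.095 0.003 0 0; 0.13 0.004 0 0; 0.165 0.006 0 0; 0.2 0.008 0 0; 0.23 0.009 0 0; 0.255 0.010 0 0; 0.273 0.011 0 0; 0.283 0.011 0 0; 0.287 0.011 0 0"

```text
t: 4.82
tool_pos: [0.5878, 0.3211, 0.2654]
orientation: [-2.22, -2.221, 0.004]
force: [0.7, -0.6, -3.8]
opening: 0.0535
gripper_force: 35.0
```

```bash
python3 - <<'E'
from h import *
c=cam('top'); cv2.imwrite('pics/t1.png',cv2.resize(c['image'][60:300,60:380],None,fx=2.4,fy=2.4,interpolation=cv2.INTER_CUBIC))
E
python3 st.py .5895 .319 .170
```

```text
t 4.87 pos [0.5881 0.3207 0.2659] yaw_y 0.0 zax [-0.002 -0.001 -1.   ] F [-0.3 -0.1 -4.3] op 0.0538 gf 35.0
shift [-0.0016  0.0017  0.0959]
```

View pics/t1.png

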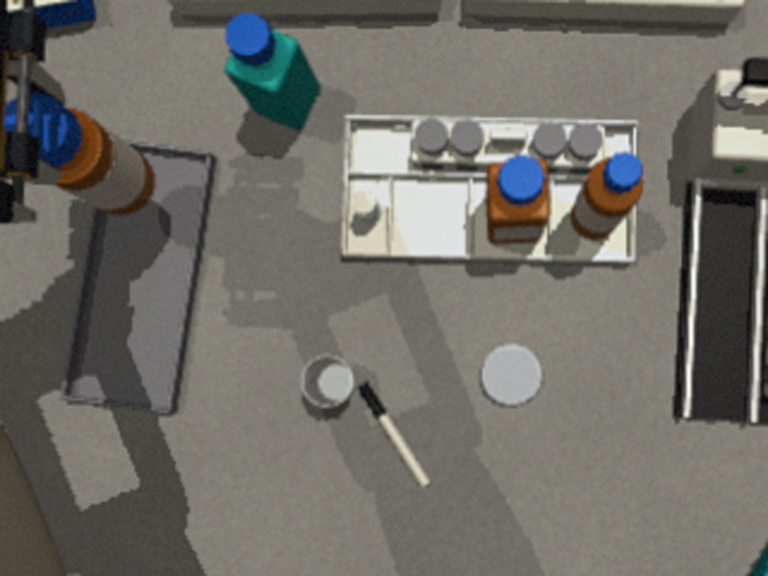

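The picture shows the round bottle hanging over the far end of the spill tray at (130,185). The other two bottles and the strip haven't moved. Lowering it.

Request:
servo_tool:
  plan: "0 0.001 0.012 0; -0.001 0.001 0.03 0; -0.001 0.001 0.05 0; -0.001 0.001 0.068 0; -0.001 0.001 0.082 0; -0.001 0.001 0.091 0; -0.001 0.001 0.096 0; -0.001 0.001 0.099 0; -0.001 0.001 0.099 0; -0.001 0.001 0.099 0"

```text
t: 5.7
tool_pos: [0.5907, 0.3184, 0.1697]
orientation: [2.223, 2.219, 0.002]
force: [0.3, 0.1, -3.5]
opening: 0.0537
gripper_force: 35.0
```

Request:
servo_tool:
  plan: "0 0 0 0; 0 0 0 0; 0 0 0 0; 0 0 0 0"
  grip: -0.6

```text
t: 6.03
tool_pos: [0.5907, 0.3187, 0.1699]
orientation: [2.222, 2.22, 0.003]
force: [-0.0, -0.4, -0.2]
opening: 0.0731
gripper_force: 0.0
```

Request:
servo_tool:
  plan: "0 0 -0.02 0; 0 0 -0.05 0; 0 0 -0.09 0; 0 0 -0.12 0; -0.03 0 -0.135 0; -0.07 0 -0.135 0; -0.11 -0.001 -0.135 0; -0.15 -0.003 -0.135 0; -0.19 -0.005 -0.135 0; -0.23 -0.007 -0.135 0; -0.27 -0.009 -0.135 0; -0.31 -0.009 -0.135 0"

```text
t: 7.03
tool_pos: [0.5803, 0.0066, 0.3045]
orientation: [2.222, 2.22, 0.001]
force: [0.6, 0.2, 0.3]
opening: 0.0741
gripper_force: 0.0
```

```bash
python3 st.py .5797 -.062 .168
```

```text
t 7.03 pos [0.5803 0.0066 0.3045] yaw_y -0.1 zax [ 0.001 -0.    -1.   ] F [0.6 0.2 0.3] op 0.0741 gf 0.0
shift [-0.0686 -0.0007  0.1365]
```

Request:
servo_tool:
  plan: "-0.03 0 0 0; -0.055 0 0.01 0; -0.068 0 0.03 0; -0.068 0 0.055 0; -0.068 0 0.085 0; -0.068 0 0.11 0; -0.068 0 0.125 0; -0.068 0 0.134 0; -0.068 0 0.137 0; -0.068 0 0.137 0; -0.068 0 0.137 0"
  grip: -0.3

```text
t: 7.95
tool_pos: [0.5815, -0.0597, 0.1682]
orientation: [2.221, 2.219, 0.002]
force: [0.1, 0.0, 0.4]
opening: 0.0604
gripper_force: 0.0
```

Request:
servo_tool:
  plan: "0 0 0 0; 0 0 0 0; 0 0 0 0; 0 0 0 0; 0 0 0 0; 0 0 0 0"
  grip: 1
  grip_force: 35

```text
t: 8.45
tool_pos: [0.5811, -0.0597, 0.1674]
orientation: [2.222, 2.219, 0.001]
force: [0.1, -0.2, 4.7]
opening: 0.0396
gripper_force: 35.0
```

Request:
servo_tool:
  plan: "0 0 -0.01 0; 0 0 -0.025 0; 0 0 -0.045 0; 0 0 -0.065 0; 0 0 -0.085 0; 0 0 -0.095 0; 0 0 -0.1 0; 0 0 -0.1 0"

```text
t: 9.12
tool_pos: [0.5809, -0.0597, 0.2675]
orientation: [2.222, 2.219, 0.001]
force: [0.2, 0.5, -3.9]
opening: 0.0396
gripper_force: 35.0
```

```bash
python3 st.py .506 .328 .168
```

```text
t 9.12 pos [ 0.5809 -0.0597  0.2675] yaw_y -0.1 zax [ 0.001 -0.    -1.   ] F [ 0.2  0.5 -3.9] op 0.0396 gf 35.0
shift [ 0.3877 -0.0756  0.0993]
```

Request:
servo_tool:
  plan: "0.01 -0.002 0 0; 0.03 -0.006 0 0; 0.06 -0.012 0 0; 0.097 -0.019 0 0; 0.135 -0.026 0 0; 0.175 -0.034 0 0; 0.215 -0.041 0 0; 0.255 -0.049 0 0; 0.293 -0.056 0 0; 0.33 -0.063 0 0; 0.358 -0.069 0 0; 0.378 -0.072 0 0"

```text
t: 10.12
tool_pos: [0.5064, 0.3216, 0.2643]
orientation: [-2.219, -2.221, 0.005]
force: [0.1, -1.2, -4.2]
opening: 0.0399
gripper_force: 35.0
```

Request:
servo_tool:
  plan: "0.008 -0.002 0 0; 0.010 -0.002 0 0; 0.010 -0.002 0.015 0; 0.010 -0.002 0.035 0; 0.010 -0.002 0.055 0; 0.010 -0.002 0.073 0; 0.010 -0.002 0.086 0; 0.010 -0.002 0.094 0; 0.010 -0.002 0.099 0; 0.010 -0.002 0.101 0; 0.010 -0.002 0.101 0; 0.010 -0.002 0.101 0"

```text
t: 11.12
tool_pos: [0.5077, 0.3286, 0.1667]
orientation: [2.223, 2.22, 0.002]
force: [0.0, 0.3, -4.6]
opening: 0.0398
gripper_force: 35.0
```

```bash
python3 st.py .506 .328 .168
```

```text
t 11.12 pos [0.5077 0.3286 0.1667] yaw_y -0.1 zax [ 0.001  0.001 -1.   ] F [ 0.   0.3 -4.6] op 0.0398 gf 35.0
shift [-0.0006 -0.0017 -0.0013]
```

Request:
servo_tool:
  plan: "0 0 0.001 0; 0 0 0.001 0; 0 0 0.001 0; 0 0 0.001 0"
  grip: -0.3

```text
t: 11.45
tool_pos: [0.5075, 0.3287, 0.1655]
orientation: [2.222, 2.22, 0.002]
force: [0.6, 0.6, -0.8]
opening: 0.0594
gripper_force: 0.0
```

Request:
servo_tool:
  plan: "0 0 -0.02 0; 0 0 -0.05 0; 0 0 -0.09 0; 0 0 -0.12 0; -0.03 0.004 -0.135 0; -0.07 0.011 -0.135 0; -0.11 0.017 -0.135 0; -0.15 0.023 -0.135 0; -0.19 0.029 -0.135 0; -0.23 0.036 -0.135 0; -0.27 0.042 -0.135 0; -0.31 0.048 -0.135 0"

```text
t: 12.45
tool_pos: [0.5548, 0.0165, 0.3003]
orientation: [2.222, 2.22, 0.001]
force: [1.1, 0.4, -0.8]
opening: 0.0604
gripper_force: 0.0
```

Request:
servo_tool:
  plan: "-0.04 0.006 0 0; -0.08 0.012 0 0; -0.12 0.019 0 0; -0.15 0.024 0 0; -0.165 0.026 0 0; -0.167 0.026 0 0; -0.167 0.026 0 0; -0.167 0.026 0 0"

```text
t: 13.12
tool_pos: [0.5806, -0.1475, 0.2998]
orientation: [-2.222, -2.221, -0.001]
force: [-0.2, 0.7, 0.4]
opening: 0.0602
gripper_force: 0.0
```

```bash
python3 st.py .582 -.148 .192
```

```text
t 13.12 pos [ 0.5806 -0.1475  0.2998] yaw_y -0.0 zax [ 0.     0.001 -1.   ] F [-0.2  0.7  0.4] op 0.0602 gf 0.0
shift [-0.0006  0.0014  0.1078]
```

Request:
servo_tool:
  plan: "0 0.001 0.02 0; 0 0.001 0.045 0; 0 0.001 0.07 0; 0 0.001 0.09 0; 0 0.001 0.103 0; 0 0.001 0.108 0; 0 0.001 0.108 0; 0 0.001 0.108 0"
  grip: -0.2

```text
t: 13.78
tool_pos: [0.5821, -0.1482, 0.1928]
orientation: [2.221, 2.22, 0.001]
force: [0.1, -0.2, 0.5]
opening: 0.056
gripper_force: 0.0
```

Request:
servo_tool:
  plan: "0 0 0 0; 0 0 0 0; 0 0 0 0; 0 0 0 0; 0 0 0 0; 0 0 0 0; 0 0 0 0"
  grip: 1
  grip_force: 35

```text
t: 14.37
tool_pos: [0.582, -0.1488, 0.1923]
orientation: [2.222, 2.219, 0.001]
force: [1.9, -0.4, 2.6]
opening: 0.0291
gripper_force: 35.0
```

Request:
servo_tool:
  plan: "0 0 -0.01 0; 0 0 -0.025 0; 0 0 -0.045 0; 0 0 -0.065 0; 0 0 -0.085 0; 0 0 -0.095 0; 0 0 -0.1 0; 0 0 -0.1 0"

```text
t: 15.03
tool_pos: [0.5818, -0.1488, 0.2925]
orientation: [2.222, 2.219, 0.001]
force: [-0.3, -1.0, -4.6]
opening: 0.0298
gripper_force: 35.0
```

```bash
python3 st.py .4225 .337 .192
```

```text
t 15.03 pos [ 0.5818 -0.1488  0.2925] yaw_y -0.1 zax [ 0.001 -0.    -1.   ] F [-0.3 -1.  -4.6] op 0.0298 gf 35.0
shift [ 0.4856 -0.16    0.1001]
```

Request:
servo_tool:
  plan: "0.01 -0.003 0 0; 0.03 -0.01 0 0; 0.06 -0.02 0 0; 0.095 -0.031 0 0; 0.13 -0.043 0 0; 0.165 -0.054 0 0; 0.2 -0.066 0 0; 0.235 -0.077 0 0; 0.27 -0.089 0 0; 0.305 -0.1 0 0; 0.34 -0.112 0 0; 0.375 -0.123 0 0"

```text
t: 16.03
tool_pos: [0.4566, 0.2282, 0.2897]
orientation: [-2.222, -2.219, 0.004]
force: [0.5, -0.6, -3.6]
opening: 0.029
gripper_force: 35.0
```

Request:
servo_tool:
  plan: "0.03 -0.01 0 0; 0.06 -0.02 0 0; 0.085 -0.028 0 0; 0.102 -0.034 0 0; 0.110 -0.037 0 0; 0.110 -0.037 0.012 0; 0.110 -0.037 0.03 0; 0.110 -0.037 0.05 0; 0.110 -0.037 0.068 0; 0.110 -0.037 0.078 0; 0.110 -0.037 0.085 0; 0.110 -0.037 0.085 0"

```text
t: 17.03
tool_pos: [0.4214, 0.3351, 0.2043]
orientation: [-2.224, -2.219, 0.006]
force: [0.5, -0.2, -3.9]
opening: 0.0294
gripper_force: 35.0
```

```bash
python3 st.py .4225 .337 .1905
```

```text
t 17.03 pos [0.4214 0.3351 0.2043] yaw_y -0.1 zax [-0.003 -0.002 -1.   ] F [ 0.5 -0.2 -3.9] op 0.0294 gf 35.0
shift [0.0019 0.0011 0.0137]
```

Request:
servo_tool:
  plan: "0.001 0.001 0.005 0; 0.001 0.001 0.010 0; 0.001 0.001 0.013 0; 0.001 0.001 0.014 0; 0.001 0.001 0.014 0; 0.001 0.001 0.014 0"

```text
t: 17.53
tool_pos: [0.4232, 0.3376, 0.1929]
orientation: [2.223, 2.22, 0.001]
force: [-0.1, 0.6, -3.4]
opening: 0.0295
gripper_force: 35.0
```

Request:
servo_tool:
  plan: "0 0 0 0; 0 0 0 0; 0 0 0 0; 0 0 0 0"
  grip: -0.2

```text
t: 17.87
tool_pos: [0.4235, 0.3378, 0.1934]
orientation: [2.223, 2.22, 0.002]
force: [0.5, 0.3, -0.7]
opening: 0.0514
gripper_force: 0.0
```

Request:
servo_tool:
  plan: "0 0 -0.02 0; 0 0 -0.05 0; 0 0 -0.09 0; -0.03 0.015 -0.105 0; -0.06 0.03 -0.105 0; -0.095 0.05 -0.105 0; -0.13 0.07 -0.105 0; -0.165 0.09 -0.105 0; -0.2 0.11 -0.105 0; -0.235 0.13 -0.105 0; -0.27 0.15 -0.105 0; -0.305 0.17 -0.105 0"

```text
t: 18.87
tool_pos: [0.5936, 0.0304, 0.2981]
orientation: [2.222, 2.22, 0.001]
force: [0.6, 1.1, -0.7]
opening: 0.0559
gripper_force: 0.0
```

Request:
servo_tool:
  plan: "-0.03 0.02 0 0; -0.06 0.04 0 0; -0.08 0.05 0 0; -0.084 0.055 0 0; -0.084 0.055 0 0; -0.084 0.055 0 0"

```text
t: 19.37
tool_pos: [0.6475, -0.0512, 0.2976]
orientation: [-2.223, -2.219, -0.0]
force: [-0.1, 1.0, -0.4]
opening: 0.0555
gripper_force: 0.0
```

```bash
python3 st.py .648 -.053 .073
python3 - <<'E'
from h import *
import pickle
c=cam('wrist'); pickle.dump(c,open('w2.pkl','wb')); cv2.imwrite('pics/w2.png',c['image'])
c=cam('top'); cv2.imwrite('pics/t2.png',cv2.resize(c['image'][60:300,60:440],None,fx=2.1,fy=2.1,interpolation=cv2.INTER_CUBIC))
E
```

```text
t 19.37 pos [ 0.6475 -0.0512  0.2976] yaw_y -0.1 zax [-0.     0.001 -1.   ] F [-0.1  1.  -0.4] op 0.0555 gf 0.0
shift [-0.002   0.0005  0.2246]
```

View pics/w2.png

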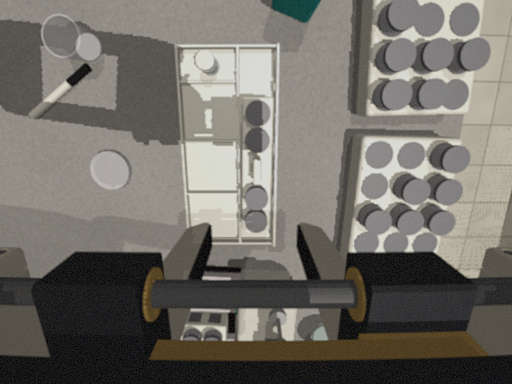

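View pics/t2.png

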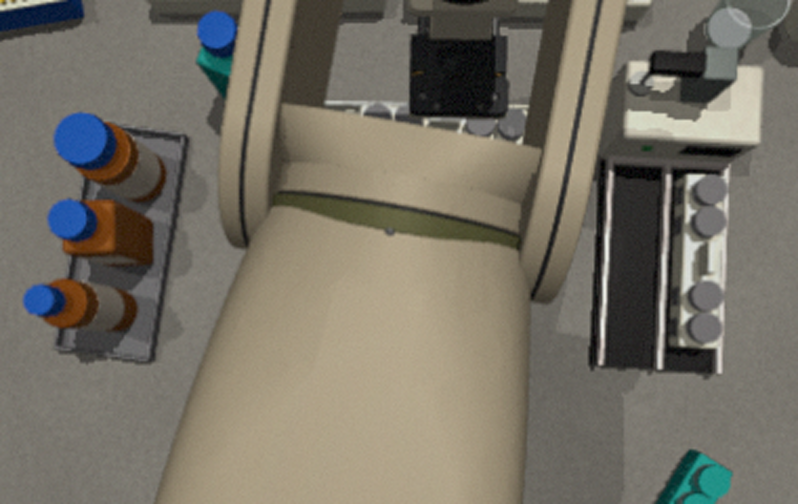

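The wrist view shows the strip's cups at (259,110), (258,139), (256,197) and (256,221), with the tab around (258,167). The top view shows all three bottles upright in the spill tray. Now fitting the positions numerically.

Run:
```python
from h import *
import pickle
c=pickle.load(open('w2.pkl','rb')); t=pickle.load(open('top.pkl','rb'))
print(np.round(pix2w(c,[(258,112),(257,141),(256,196),(256,221)],.067),4).tolist(), 'tab',np.round(pix2w(c,[(258,160)],.078),4), )
q=np.array([(163,57),(214,60),(338,66),(390,66),(277,54)])/3.6+[195,100]
print(np.round(pix2w(t,q,[.067]*4+[.078]),4).tolist())
im=c['image'][90:240,170:290]; cv2.imwrite('pics/w2c.png',cv2.resize(im,None,fx=4,fy=4,interpolation=cv2.INTER_CUBIC))
# predicted footprint of loaded strip/rails & tab from several hypotheses
for x,y in [(.648,-.055)]:
    print(w2pix(c,[[x+a,y+b,.078] for a in(-.005,.005) for b in(-.018,.018)]))
```

```text
[[0.6526, 0.0272, 0.067], [0.6513, -0.011, 0.067], [0.65, -0.0896, 0.067], [0.6501, -0.1284, 0.067]] tab [[ 0.6526 -0.0354  0.078 ]]
[[0.651, 0.0224, 0.067], [0.6496, -0.0121, 0.067], [0.647, -0.0956, 0.067], [0.6475, -0.1305, 0.067], [0.6511, -0.0541, 0.078]]
[[251.00043367 186.82133423]
 [250.89303615 161.14553325]
 [258.18879284 186.81492875]
 [258.27006248 161.13832433]]
```

View pics/w2c.png

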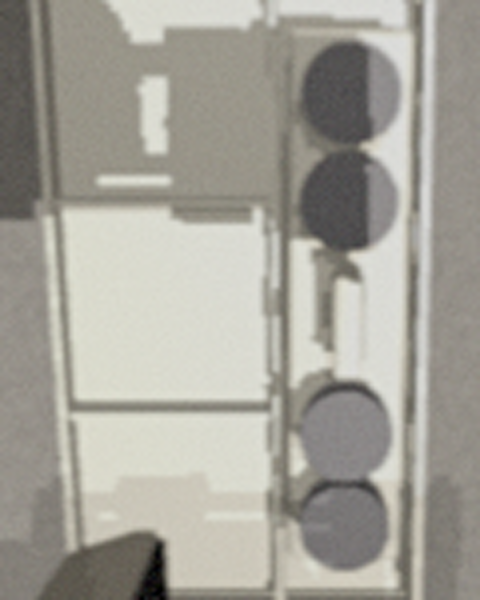

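Request:
servo_tool:
  plan: "-0.002 0.003 0.02 1; -0.002 0.003 0.05 1; -0.002 0.003 0.085 1; -0.002 0.003 0.12 1; -0.002 0.003 0.15 1; -0.002 0.003 0.175 1; -0.002 0.003 0.195 1; -0.002 0.003 0.21 1; -0.002 0.003 0.222 1; -0.002 0.003 0.229 1; -0.002 0.003 0.231 1; -0.002 0.003 0.231 1"
  grip: 0.14

```text
t: 20.47
tool_pos: [0.6507, -0.0532, 0.0669]
orientation: [2.241, 2.201, 0.0]
force: [0.7, -0.3, 0.7]
opening: 0.0399
gripper_force: 0.0
```

Request:
servo_tool:
  plan: "0 0 0 0; 0 0 0 0; 0 0 0 0; 0 0 0 0; 0 0 0 0; 0 0 0 0; 0 0 0 0; 0 0 0 0"
  grip: 1
  grip_force: 40

```text
t: 21.13
tool_pos: [0.6509, -0.0539, 0.0671]
orientation: [2.242, 2.2, 0.001]
force: [-0.6, 0.7, 2.7]
opening: 0.01
gripper_force: 40.0
```

The tab is gripped, with the opening at 10 mm. Lifting, while I refine the lane line.

Request:
servo_tool:
  plan: "0 0 -0.006 0; 0 0 -0.015 0; 0 0 -0.03 0; 0 0 -0.05 0; 0 0 -0.07 0; 0 0 -0.09 0; 0 0 -0.11 0; 0 0 -0.13 0; 0 0 -0.143 0; 0 0 -0.15 0; 0 0 -0.15 0"

```text
t: 22.05
tool_pos: [0.6515, -0.0538, 0.2189]
orientation: [2.24, 2.199, 0.003]
force: [0.7, -0.2, -3.1]
opening: 0.0097
gripper_force: 40.0
```

```bash
python3 - <<'E'
from h import *
import pickle
t=pickle.load(open('top.pkl','rb'))
W=lambda L,z:pix2w(t,np.array(L)/3.6+[195,100],z)[:,:2]
for z in (.028,.04):
    p=W([(560,140),(545,483),(657,142),(646,487),(762,145),(747,490)],z); print(z,np.round(p,4).tolist())
    a,b=(p[0]+p[2])/2,(p[1]+p[3])/2
    d=a-b; print('lane',a,b,np.degrees(np.arctan2(d[1],d[0])),'widths',np.linalg.norm(p[0]-p[2]),np.linalg.norm(p[2]-p[4]))
p=W([(734,182),(728,237),(722,365),(721,417)],.073); print('loaded',np.round(p.mean(0),4),np.round(p,4).tolist())
E
python3 st.py .493 -.281 .22
```

```text
0.028 [[0.6086, -0.2537], [0.3705, -0.2443], [0.6082, -0.3203], [0.3696, -0.3124], [0.6072, -0.3919], [0.3694, -0.3799]]
lane [ 0.6084147  -0.28698828] [ 0.37003975 -0.27834056] -2.0776548744534473 widths 0.06664715569589552 0.07154855894807706
0.04 [[0.6057, -0.2507], [0.3707, -0.2415], [0.6053, -0.3165], [0.3698, -0.3087], [0.6043, -0.3871], [0.3696, -0.3753]]
lane [ 0.60548903 -0.28359334] [ 0.3702228 -0.2750584] -2.077654874453458 widths 0.06577798815331085 0.07061547058883585
loaded [ 0.4934 -0.3504] [[0.5714, -0.3558], [0.5348, -0.3518], [0.4506, -0.3474], [0.4168, -0.3466]]
t 22.05 pos [ 0.6515 -0.0538  0.2189] yaw_y -1.1 zax [ 0.003 -0.001 -1.   ] F [ 0.7 -0.2 -3.1] op 0.0097 gf 40.0
shift [-0.2301 -0.1543 -0.0015]
```

Request:
servo_tool:
  plan: "-0.003 -0.008 0 5; -0.010 -0.022 0 11; -0.018 -0.040 0 17.5; -0.028 -0.060 0 24; -0.038 -0.080 0 30.5; -0.05 -0.10 0 37; -0.065 -0.12 0 43.5; -0.085 -0.137 0 50; -0.105 -0.148 0 56.5; -0.13 -0.155 0 63; -0.155 -0.155 0 69.5; -0.18 -0.155 0 76"

```text
t: 23.05
tool_pos: [0.4911, -0.2314, 0.2151]
orientation: [-3.121, -0.345, 0.003]
force: [-0.1, -0.2, -2.0]
opening: 0.0098
gripper_force: 40.0
```

```bash
python3 st.py .492 -.2825 .22
```

```text
t 23.05 pos [ 0.4911 -0.2314  0.2151] yaw_y -77.4 zax [-0.002  0.001 -1.   ] F [-0.1 -0.2 -2. ] op 0.0098 gf 40.0
shift [-0.0102  0.05   -0.005 ]
```

Request:
servo_tool:
  plan: "-0.003 0.016 0 6; -0.007 0.033 0 11; -0.009 0.045 0 14; -0.010 0.050 0 15; -0.010 0.050 0 15; -0.010 0.050 0 15; -0.010 0.050 0 15"

```text
t: 23.63
tool_pos: [0.4936, -0.2808, 0.2161]
orientation: [-3.14, 0.054, 0.001]
force: [-0.5, 0.3, -2.1]
opening: 0.0099
gripper_force: 40.0
```

```bash
python3 - <<'E'
from h import *
c=cam('top'); cv2.imwrite('pics/t3.png',cv2.resize(c['image'][90:270,310:450],None,fx=3.3,fy=3.3,interpolation=cv2.INTER_CUBIC))
c=cam('wrist'); cv2.imwrite('pics/w3.png',c['image'])
E
python3 st.py .492 -.2825 .074
```

```text
t 23.73 pos [ 0.4938 -0.2809  0.2165] yaw_y -92.0 zax [-0.  0. -1.] F [-0.1  0.2 -2.7] op 0.0098 gf 40.0
shift [-0.0017  0.0017  0.1425]
```

View pics/w3.png

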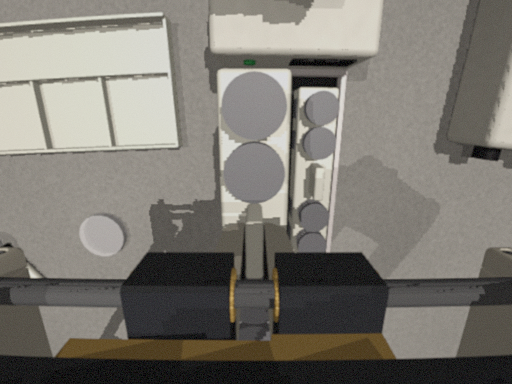

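The strip hangs over the free lane (cups at (254,105) and (254,172)), parallel to the loaded strip at (318,170). Lowering it.

Request:
servo_tool:
  plan: "-0.001 0.0015 0.012 0.5; -0.001 0.0015 0.03 0.5; -0.001 0.0015 0.05 0.5; -0.001 0.0015 0.07 0.5; -0.001 0.0015 0.088 0.5; -0.001 0.0015 0.104 0.5; -0.001 0.0015 0.117 0.5; -0.001 0.0015 0.127 0.5; -0.001 0.0015 0.133 0.5; -0.001 0.0015 0.137 0.5; -0.001 0.0015 0.140 0.5; -0.001 0.0015 0.141 0.5"

```text
t: 24.73
tool_pos: [0.493, -0.2835, 0.0758]
orientation: [3.14, -0.071, 0.001]
force: [-0.7, 0.4, -3.1]
opening: 0.0098
gripper_force: 40.0
```

Request:
servo_tool:
  plan: "0 0 0.001 0; 0 0 0.002 0; 0 0 0.002 0; 0 0 0.002 0"

```text
t: 25.07
tool_pos: [0.4929, -0.2834, 0.074]
orientation: [3.14, -0.071, 0.001]
force: [0.3, 0.2, -2.3]
opening: 0.0097
gripper_force: 40.0
```

Request:
servo_tool:
  plan: "0 0 0.001 0; 0 0 0.001 0; 0 0 0.001 0; 0 0 0.001 0; 0 0 0.001 0"
  grip: 0.35

```text
t: 25.48
tool_pos: [0.4929, -0.2834, 0.0729]
orientation: [3.141, -0.07, 0.001]
force: [-0.2, 0.4, 0.2]
opening: 0.0304
gripper_force: 0.0
```

Request:
servo_tool:
  plan: "0 0 -0.01 0; 0 0 -0.03 0; 0 0 -0.06 0; 0 0 -0.1 0; 0 0 -0.14 0; 0 0 -0.18 0; 0 0 -0.21 0; 0 0 -0.225 0; 0 0 -0.225 0; 0 0 -0.225 0"

```text
t: 26.32
tool_pos: [0.4931, -0.2835, 0.2993]
orientation: [3.139, -0.07, 0.004]
force: [0.1, 1.7, 0.7]
opening: 0.03
gripper_force: 0.0
```

```bash
python3 - <<'E'
from h import *
import pickle
c=cam('wrist'); pickle.dump(c,open('w4.pkl','wb')); t=cam('top'); pickle.dump(t,open('t4.pkl','wb'))
a=cv2.resize(t['image'][90:270,60:460],(800,360)); b=cv2.resize(c['image'][:, 100:420],None,fx=.6,fy=.6)
o=np.zeros((600,800,3),np.uint8); o[:360]=a; o[360:590,:b.shape[1]]=b[:230]; cv2.imwrite('pics/m4.png',o)
E
python3 st.py .4225 .337 .30
```

```text
t 26.42 pos [ 0.4921 -0.2829  0.2961] yaw_y -92.6 zax [-0.002  0.001 -1.   ] F [ 0.1 -0.2 -0.4] op 0.03 gf 0.0
shift [-0.0974 -0.6161 -0.0029]
```

View pics/m4.png

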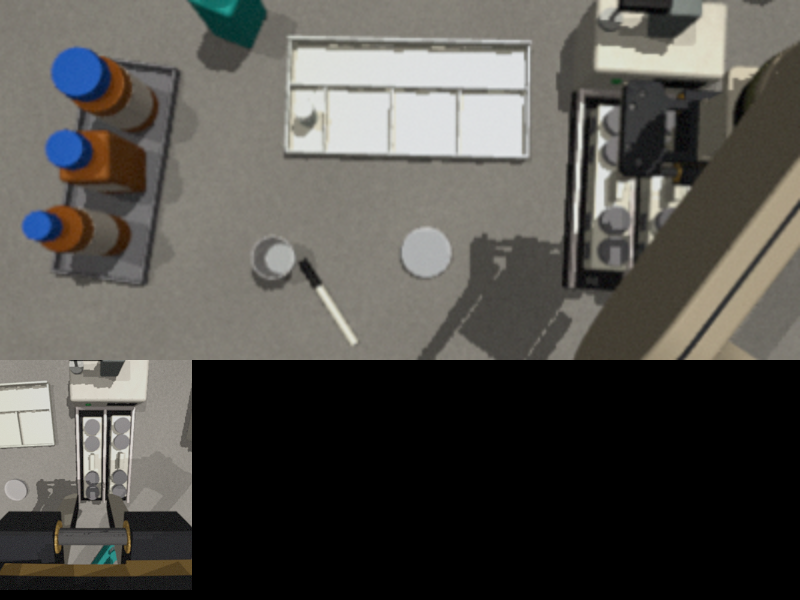

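The strip lies in the free lane between the rails, parallel to the loaded strip. The tray's channel and bays are empty and the vial and cup haven't moved. Measuring the bottle positions in the spill tray, then going to the slim bottle.

Request:
servo_tool:
  plan: "0 -0.02 0 -7; -0.005 -0.05 0 -14; -0.01 -0.09 0 -21; -0.015 -0.125 0 -28; -0.02 -0.16 0 -35; -0.03 -0.195 0 -42; -0.04 -0.23 0 -49; -0.045 -0.265 0 -56; -0.05 -0.30 0 -63; -0.055 -0.335 0 -70; -0.06 -0.37 0 -77; -0.065 -0.405 0 -84"
  grip: -0.1

```text
t: 27.42
tool_pos: [0.4445, 0.1258, 0.2955]
orientation: [-2.374, -2.055, 0.004]
force: [0.0, -0.2, 0.1]
opening: 0.0508
gripper_force: 0.0
```

```bash
cat > caps.py <<'E'
from h import *
from scipy.optimize import least_squares
spec={'round':(.054,.147,.175),'square':(.040,.148,.176),'slim':(.030,.172,.200)}
a=np.linspace(0,2*np.pi,48)
def cent(c,xy,sp,zb):
    d,z0,z1=sp
    P=np.r_[[[xy[0]+d/2*np.cos(t),xy[1]+d/2*np.sin(t),zb+z] for z in(z0,z1) for t in a]]
    h=cv2.convexHull(w2pix(c,P).astype(np.float32)); M=cv2.moments(h); return np.array([M['m10'],M['m01']])/M['m00']
def find(cams,guess,zb,names=spec):
    bl=[]
    for c in cams:
        k,l,s,ce=cv2.connectedComponentsWithStats(cv2.inRange(cv2.cvtColor(c['image'],cv2.COLOR_BGR2HSV),(104,150,60),(122,255,255)))
        bl.append(ce[1:][s[1:,4]>60])
    for n in names:
        t=[min(b,key=lambda q:np.linalg.norm(q-cent(c,guess[n],spec[n],zb))) for c,b in zip(cams,bl)]
        r=least_squares(lambda x:np.concatenate([cent(c,x,spec[n],zb)-q for c,q in zip(cams,t)]),guess[n])
        print(n,np.round(r.x,4),np.round(r.fun,1))
E
python3 - <<'E'
from caps import *
import pickle
find([pickle.load(open('t4.pkl','rb')),cam('scene')],dict(round=(.5895,.319),square=(.506,.328),slim=(.4225,.337)),.004)
E
python3 st.py .423 .337 .30
```

```text
round [0.5833 0.3205] [-1.   3.3 -1.9  5.6]
square [0.5227 0.3263] [  0.7  -6.8   1.4 -11.9]
slim [0.4246 0.3403] [-0.6 -0.1 -0.6 -0.1]
t 27.47 pos [0.4435 0.1312 0.2955] yaw_y -7.5 zax [-0.004  0.003 -1.   ] F [-1.5  2.7 -0.1] op 0.0513 gf 0.0
shift [ 0.2014 -0.0472 -0.0038]
```

Request:
servo_tool:
  plan: "0.03 -0.006 0 -4; 0.065 -0.015 0 -7.5; 0.1 -0.024 0 -7.5; 0.135 -0.032 0 -7.5; 0.165 -0.039 0 -7.5; 0.185 -0.044 0 -7.5; 0.198 -0.047 0 -7.5; 0.202 -0.047 0 -7.5; 0.202 -0.047 0 -7.5; 0.202 -0.047 0 -7.5"

```text
t: 28.3
tool_pos: [0.4297, 0.33, 0.297]
orientation: [2.243, 2.2, -0.002]
force: [0.3, 0.5, -0.2]
opening: 0.0513
gripper_force: 0.0
```

```bash
python3 - <<'E'
from caps import *
import pickle
t=pickle.load(open('t4.pkl','rb'))
find([t],dict(round=(.5905,.319),square=(.507,.328),slim=(.4235,.338)),.004)
E
python3 st.py .4237 .338 .192
```

```text
round [0.5907 0.3187] [-0.  0.]
square [0.5079 0.327 ] [0. 0.]
slim [0.4244 0.339 ] [-0.  0.]
t 28.3 pos [0.4297 0.33   0.297 ] yaw_y -1.1 zax [-0.001 -0.001 -1.   ] F [ 0.3  0.5 -0.2] op 0.0513 gf 0.0
shift [ 0.0081 -0.0061  0.1049]
```

Confirmed: the top-view fit agrees with the release points. Picking up the slim bottle.

Request:
servo_tool:
  plan: "0.005 -0.004 0.01 -1; 0.008 -0.006 0.03 -1; 0.008 -0.006 0.055 -1; 0.008 -0.006 0.08 -1; 0.008 -0.006 0.097 -1; 0.008 -0.006 0.104 -1; 0.008 -0.006 0.105 -1; 0.008 -0.006 0.105 -1"

```text
t: 28.97
tool_pos: [0.4238, 0.3386, 0.1928]
orientation: [2.223, 2.219, -0.0]
force: [-0.4, -0.0, 0.9]
opening: 0.0515
gripper_force: 0.0
```

Request:
servo_tool:
  plan: "0 0 0 0; 0 0 0 0; 0 0 0 0; 0 0 0 0; 0 0 0 0; 0 0 0 0; 0 0 0 0"
  grip: 1
  grip_force: 35

```text
t: 29.55
tool_pos: [0.4243, 0.3395, 0.1937]
orientation: [2.222, 2.22, 0.003]
force: [0.7, 0.5, 5.8]
opening: 0.0294
gripper_force: 35.0
```

Request:
servo_tool:
  plan: "0 0 -0.01 0; 0 0 -0.025 0; 0 0 -0.045 0; 0 0 -0.065 0; 0 0 -0.085 0; 0 0 -0.095 0; 0 0 -0.1 0; 0 0 -0.1 0"

```text
t: 30.22
tool_pos: [0.4239, 0.3393, 0.2933]
orientation: [2.223, 2.22, 0.002]
force: [-0.2, -0.3, -2.9]
opening: 0.0291
gripper_force: 35.0
```

```bash
python3 st.py .582 -.148 .192
```

```text
t 30.22 pos [0.4239 0.3393 0.2933] yaw_y -0.1 zax [ 0.001  0.001 -1.   ] F [-0.2 -0.3 -2.9] op 0.0291 gf 35.0
shift [-0.4871  0.1586  0.1012]
```

Request:
servo_tool:
  plan: "-0.01 0.003 0 0; -0.03 0.01 0 0; -0.06 0.02 0 0; -0.095 0.031 0 0; -0.13 0.043 0 0; -0.165 0.054 0 0; -0.2 0.066 0 0; -0.235 0.077 0 0; -0.27 0.089 0 0; -0.305 0.1 0 0; -0.34 0.112 0 0; -0.375 0.123 0 0"

```text
t: 31.22
tool_pos: [0.5454, -0.0385, 0.2906]
orientation: [-2.222, -2.218, 0.003]
force: [-0.2, 0.8, -3.4]
opening: 0.0293
gripper_force: 35.0
```

Request:
servo_tool:
  plan: "-0.03 0.01 0 0; -0.06 0.02 0 0; -0.085 0.028 0 0; -0.102 0.034 0 0; -0.110 0.036 0 0; -0.112 0.036 0 0; -0.112 0.036 0 0; -0.112 0.036 0 0"

```text
t: 31.88
tool_pos: [0.5816, -0.1471, 0.2921]
orientation: [-2.221, -2.22, 0.0]
force: [0.1, -0.0, -4.4]
opening: 0.0297
gripper_force: 35.0
```

```bash
python3 st.py .582 -.148 .196
```

```text
t 31.88 pos [ 0.5816 -0.1471  0.2921] yaw_y -0.0 zax [-0.001  0.001 -1.   ] F [ 0.1 -0.  -4.4] op 0.0297 gf 35.0
shift [-0.001   0.0005  0.0961]
```

Request:
servo_tool:
  plan: "-0.001 0.0005 0.012 0; -0.001 0.0005 0.03 0; -0.001 0.0005 0.05 0; -0.001 0.0005 0.068 0; -0.001 0.0005 0.082 0; -0.001 0.0005 0.091 0; -0.001 0.0005 0.095 0; -0.001 0.0005 0.097 0; -0.001 0.0005 0.097 0; -0.001 0.0005 0.097 0"

```text
t: 32.72
tool_pos: [0.5832, -0.1493, 0.1967]
orientation: [2.222, 2.219, 0.001]
force: [-0.2, -1.1, -3.3]
opening: 0.0296
gripper_force: 35.0
```

Request:
servo_tool:
  plan: "0 0 0 0; 0 0 0 0; 0 0 0 0; 0 0 0 0"
  grip: -0.2

```text
t: 33.05
tool_pos: [0.583, -0.1493, 0.1965]
orientation: [2.222, 2.219, 0.001]
force: [-0.2, -1.0, -0.2]
opening: 0.0512
gripper_force: 0.0
```

Request:
servo_tool:
  plan: "0 0 -0.02 0; 0 0 -0.05 0; 0 0 -0.08 0; 0.03 -0.005 -0.105 0; 0.07 -0.011 -0.105 0; 0.11 -0.017 -0.105 0; 0.15 -0.023 -0.105 0; 0.19 -0.03 -0.105 0; 0.23 -0.036 -0.105 0; 0.27 -0.042 -0.105 0; 0.31 -0.048 -0.105 0; 0.35 -0.054 -0.105 0"
  grip: -0.3

```text
t: 34.05
tool_pos: [0.5285, 0.2029, 0.3012]
orientation: [2.223, 2.219, 0.002]
force: [0.4, -0.4, -0.0]
opening: 0.0608
gripper_force: 0.0
```

Request:
servo_tool:
  plan: "0.04 -0.006 0 0; 0.08 -0.012 0 0; 0.11 -0.017 0 0; 0.122 -0.019 0 0; 0.125 -0.019 0 0; 0.125 -0.019 0 0; 0.125 -0.019 0 0"

```text
t: 34.63
tool_pos: [0.5107, 0.3247, 0.3007]
orientation: [2.223, 2.219, -0.0]
force: [-0.1, -0.6, 0.7]
opening: 0.0608
gripper_force: 0.0
```

```bash
python3 st.py .5077 .328 .167
```

```text
t 34.63 pos [0.5107 0.3247 0.3007] yaw_y -0.1 zax [ 0.    -0.001 -1.   ] F [-0.1 -0.6  0.7] op 0.0608 gf 0.0
shift [ 0.0033 -0.0031  0.1337]
```

Request:
servo_tool:
  plan: "0.002 -0.002 0.012 0; 0.0033 -0.003 0.035 0; 0.0033 -0.003 0.065 0; 0.0033 -0.003 0.09 0; 0.0033 -0.003 0.112 0; 0.0033 -0.003 0.126 0; 0.0033 -0.003 0.132 0; 0.0033 -0.003 0.134 0; 0.0033 -0.003 0.134 0"

```text
t: 35.38
tool_pos: [0.5076, 0.329, 0.167]
orientation: [2.224, 2.219, 0.001]
force: [0.3, -0.2, 0.2]
opening: 0.0609
gripper_force: 0.0
```

Request:
servo_tool:
  plan: "0 0 0 0; 0 0 0 0; 0 0 0 0; 0 0 0 0; 0 0 0 0; 0 0 0 0; 0 0 0 0"
  grip: 1
  grip_force: 35

```text
t: 35.97
tool_pos: [0.5078, 0.3297, 0.1678]
orientation: [2.222, 2.22, 0.003]
force: [0.1, -0.4, 5.1]
opening: 0.0395
gripper_force: 35.0
```

Request:
servo_tool:
  plan: "0 0 -0.01 0; 0 0 -0.025 0; 0 0 -0.045 0; 0 0 -0.065 0; 0 0 -0.085 0; 0 0 -0.095 0; 0 0 -0.1 0; 0 0 -0.1 0"

```text
t: 36.63
tool_pos: [0.5075, 0.3295, 0.2675]
orientation: [2.223, 2.22, 0.002]
force: [-0.4, 0.2, -3.7]
opening: 0.0397
gripper_force: 35.0
```

```bash
python3 st.py .581 -.060 .168
```

```text
t 36.63 pos [0.5075 0.3295 0.2675] yaw_y -0.1 zax [ 0.001  0.001 -1.   ] F [-0.4  0.2 -3.7] op 0.0397 gf 35.0
shift [-0.3895  0.0739  0.0993]
```

Request:
servo_tool:
  plan: "-0.01 0.002 0 0; -0.03 0.006 0 0; -0.06 0.012 0 0; -0.097 0.019 0 0; -0.135 0.026 0 0; -0.175 0.034 0 0; -0.215 0.041 0 0; -0.255 0.049 0 0; -0.293 0.056 0 0; -0.33 0.063 0 0; -0.36 0.069 0 0; -0.38 0.073 0 0"

```text
t: 37.63
tool_pos: [0.5786, -0.0548, 0.2644]
orientation: [-2.224, -2.216, 0.004]
force: [-0.3, 0.7, -3.8]
opening: 0.0395
gripper_force: 35.0
```

Request:
servo_tool:
  plan: "-0.007 0.001 0 0; -0.010 0.001 0 0; -0.010 0.001 0 0; -0.010 0.001 0 0; -0.010 0.001 0 0"

```text
t: 38.05
tool_pos: [0.5804, -0.0595, 0.2663]
orientation: [-2.221, -2.221, 0.0]
force: [0.6, -0.3, -4.0]
opening: 0.0393
gripper_force: 35.0
```

```bash
python3 st.py .581 -.060 .170
```

```text
t 38.05 pos [ 0.5804 -0.0595  0.2663] yaw_y 0.0 zax [-0.001  0.    -1.   ] F [ 0.6 -0.3 -4. ] op 0.0393 gf 35.0
shift [-0.0006  0.0006  0.0963]
```

Request:
servo_tool:
  plan: "0 0 0.012 0; 0 0 0.03 0; 0 0 0.05 0; 0 0 0.068 0; 0 0 0.082 0; 0 0 0.091 0; 0 0 0.095 0; 0 0 0.097 0; 0 0 0.097 0; 0 0 0.097 0"

```text
t: 38.88
tool_pos: [0.5812, -0.0606, 0.1703]
orientation: [2.222, 2.22, 0.001]
force: [0.2, 0.3, -3.7]
opening: 0.0398
gripper_force: 35.0
```

Request:
servo_tool:
  plan: "0 0 0 0; 0 0 0 0; 0 0 0 0; 0 0 0 0"
  grip: -0.3

```text
t: 39.22
tool_pos: [0.5811, -0.0609, 0.1703]
orientation: [2.222, 2.219, 0.001]
force: [0.3, 0.5, -0.6]
opening: 0.0594
gripper_force: 0.0
```

Request:
servo_tool:
  plan: "0 0 -0.02 0; 0 0 -0.05 0; 0 0 -0.09 0; 0.02 0 -0.125 0; 0.055 0.001 -0.13 0; 0.095 0.002 -0.13 0; 0.135 0.003 -0.13 0; 0.175 0.004 -0.13 0; 0.215 0.006 -0.13 0; 0.255 0.007 -0.13 0; 0.295 0.008 -0.13 0; 0.33 0.009 -0.13 0"
  grip: -0.6

```text
t: 40.22
tool_pos: [0.5898, 0.2719, 0.3]
orientation: [2.222, 2.221, 0.001]
force: [0.2, -0.7, 0.1]
opening: 0.0742
gripper_force: 0.0
```

Request:
servo_tool:
  plan: "0.03 0.001 0 0; 0.045 0.001 0 0; 0.049 0.001 0 0; 0.049 0.001 0 0; 0.049 0.001 0 0; 0.049 0.001 0 0"

```text
t: 40.72
tool_pos: [0.5917, 0.3164, 0.2999]
orientation: [2.225, 2.218, -0.0]
force: [0.4, 0.2, 0.4]
opening: 0.0745
gripper_force: 0.0
```

```bash
python3 st.py .5907 .3187 .167
```

```text
t 40.72 pos [0.5917 0.3164 0.2999] yaw_y -0.2 zax [ 0. -0. -1.] F [0.4 0.2 0.4] op 0.0745 gf 0.0
shift [ 0.0023 -0.001   0.1329]
```

Request:
servo_tool:
  plan: "0.001 -0.001 0.012 0; 0.002 -0.001 0.035 0; 0.002 -0.001 0.065 0; 0.002 -0.001 0.09 0; 0.002 -0.001 0.112 0; 0.002 -0.001 0.126 0; 0.002 -0.001 0.131 0; 0.002 -0.001 0.133 0; 0.002 -0.001 0.133 0"

```text
t: 41.47
tool_pos: [0.5906, 0.32, 0.1672]
orientation: [2.223, 2.219, 0.001]
force: [0.4, 0.3, -0.1]
opening: 0.0745
gripper_force: 0.0
```

Request:
servo_tool:
  plan: "0 0 0 0; 0 0 0 0; 0 0 0 0; 0 0 0 0; 0 0 0 0; 0 0 0 0; 0 0 0 0"
  grip: 1
  grip_force: 35

```text
t: 42.05
tool_pos: [0.5908, 0.3205, 0.1679]
orientation: [2.222, 2.22, 0.003]
force: [-0.6, -0.5, 6.3]
opening: 0.0536
gripper_force: 35.0
```

Request:
servo_tool:
  plan: "0 0 -0.01 0; 0 0 -0.025 0; 0 0 -0.045 0; 0 0 -0.065 0; 0 0 -0.085 0; 0 0 -0.095 0; 0 0 -0.1 0; 0 0 -0.1 0"

```text
t: 42.72
tool_pos: [0.5905, 0.3203, 0.2675]
orientation: [2.223, 2.22, 0.002]
force: [0.6, -0.8, -4.3]
opening: 0.0533
gripper_force: 35.0
```

```bash
python3 st.py .5775 .0323 .168
```

```text
t 42.72 pos [0.5905 0.3203 0.2675] yaw_y -0.1 zax [ 0.001  0.    -1.   ] F [ 0.6 -0.8 -4.3] op 0.0533 gf 35.0
shift [-0.2881 -0.0127  0.0993]
```

Request:
servo_tool:
  plan: "-0.01 0 0 0; -0.03 -0.001 0 0; -0.06 -0.003 0 0; -0.095 -0.004 0 0; -0.13 -0.006 0 0; -0.165 -0.007 0 0; -0.2 -0.009 0 0; -0.23 -0.010 0 0; -0.255 -0.011 0 0; -0.273 -0.012 0 0; -0.284 -0.012 0 0; -0.288 -0.012 0 0"

```text
t: 43.72
tool_pos: [0.5769, 0.0301, 0.265]
orientation: [-2.224, -2.217, 0.003]
force: [-1.3, -0.4, -4.5]
opening: 0.0533
gripper_force: 35.0
```

Request:
servo_tool:
  plan: "0 0 0 0; 0 0 0 0; 0 0 0.012 0; 0 0 0.03 0; 0 0 0.05 0; 0 0 0.068 0; 0 0 0.080 0; 0 0 0.088 0; 0 0 0.092 0; 0 0 0.092 0; 0 0 0.092 0"

```text
t: 44.63
tool_pos: [0.5783, 0.0324, 0.1753]
orientation: [2.222, 2.22, 0.001]
force: [-0.2, -0.1, -3.7]
opening: 0.0535
gripper_force: 35.0
```

```bash
python3 st.py .5775 .0323 .170
```

```text
t 44.63 pos [0.5783 0.0324 0.1753] yaw_y -0.1 zax [ 0.001 -0.    -1.   ] F [-0.2 -0.1 -3.7] op 0.0535 gf 35.0
shift [-0.0001 -0.0008  0.0053]
```

Request:
servo_tool:
  plan: "0 0 0.003 0; 0 0 0.005 0; 0 0 0.005 0; 0 0 0.005 0"

```text
t: 44.97
tool_pos: [0.578, 0.0322, 0.1699]
orientation: [2.223, 2.22, 0.001]
force: [-0.0, -0.3, -4.1]
opening: 0.0535
gripper_force: 35.0
```

Request:
servo_tool:
  plan: "0 0 0 0; 0 0 0 0; 0 0 0 0; 0 0 0 0"
  grip: -0.6

```text
t: 45.3
tool_pos: [0.5783, 0.0322, 0.1703]
orientation: [2.222, 2.219, 0.001]
force: [0.1, -0.0, -0.2]
opening: 0.0728
gripper_force: 0.0
```

Request:
servo_tool:
  plan: "0 0 -0.02 0; 0 0 -0.05 0; 0 0 -0.09 0; 0.03 0 -0.13 0; 0.07 0 -0.13 0; 0.11 0 -0.13 0; 0.15 0 -0.13 0; 0.19 0 -0.13 0; 0.23 0 -0.13 0; 0.27 0 -0.13 0; 0.29 0 -0.13 0; 0.29 0 -0.13 0"

```text
t: 46.3
tool_pos: [0.577, 0.3269, 0.2992]
orientation: [-2.217, -2.224, -0.001]
force: [0.3, 0.8, 0.4]
opening: 0.0744
gripper_force: 0.0
```

Request:
servo_tool:
  plan: "0 0 0 0; 0 0 0 0; 0 0 0 0; 0 0 0 0; 0 0 0 0; 0 0 0 0"

```text
t: 46.8
tool_pos: [0.5785, 0.3213, 0.2999]
orientation: [2.224, 2.219, 0.0]
force: [-0.0, -0.0, 0.5]
opening: 0.0743
gripper_force: 0.0
```

```bash
python3 - <<'E'
from caps import *
t=cam('top'); s=cam('scene')
g=dict(round=(.5775,.0323),square=(.580,-.061),slim=(.582,-.149))
find([t],g,.006); find([t,s],g,.006)
cv2.imwrite('pics/t5.png',cv2.resize(t['image'][60:300,60:440],None,fx=2.1,fy=2.1,interpolation=cv2.INTER_CUBIC))
for p in [(.492,-.2825,.012),(.49,-.3505,.012)]:print(w2pix(t,[p]))
E
python3 st.py
```

```text
round [0.5771 0.0304] [ 0. -0.]
square [ 0.5807 -0.0637] [ 0. -0.]
slim [ 0.583  -0.1505] [0. 0.]
round [0.5763 0.0306] [-0.1  0.4 -0.2  0.6]
square [ 0.5801 -0.0639] [ 0.1  0.3 -0.2  0.7]
slim [ 0.5819 -0.1508] [ 0.2  0.5 -0.1  1. ]
[[360.29922898 186.07311484]]
[[387.65540918 187.43281961]]
t 46.9 pos [0.5784 0.3217 0.2998] yaw_y -0.1 zax [ 0.  0. -1.] F [ 0.2 -0.2 -0.1] op 0.0741 gf 0.0
```

View pics/t5.png

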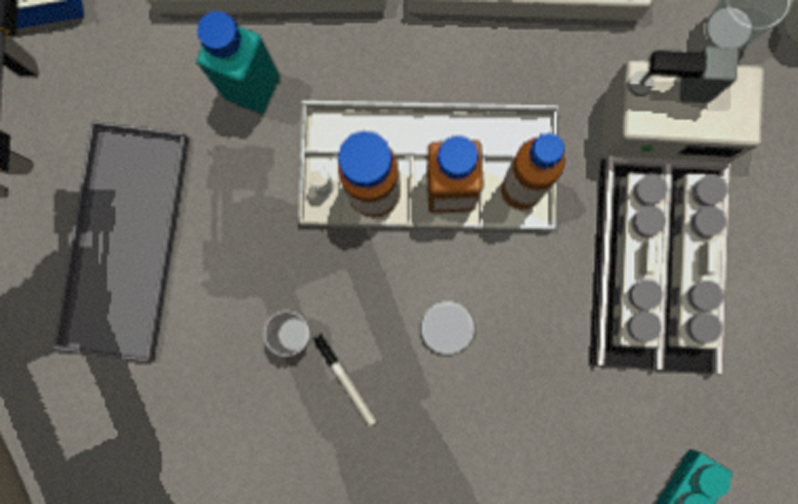

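All three bottles stand in their own bays, within 3 mm of their starts. The strip lies in the free lane level with the loaded one, and the bystanders haven't moved. Handing in.

```bash
python3 -c "
from plant import robot
print(robot.close_job())"
```

```text
the job is handed in; nothing more can be done
None
```

The job is handed in: the strip lies in the feeder's free lane, and all three bottles stand upright in their own bays, within about 3 mm of where they started; the call returned no verdict.

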